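Move a tacky roof slate to the drying stand with a trowel

TASK

The flat roof slate bridging the low wooden stand has just been sealed and is still tacky, so keep the gripper off it: take the black trowel by its handle, slide the blade under the slate, lift it and carry it level to the empty taller stand, and leave it lying there centred and square across the two rails. Then lay the trowel flat on the blue board, off both stands, and let go. Leave everything else on the board where it is.

Things in the scene. Friction and masses are not known exactly. Their poses are not given: they have to be found in the camera images.
- slate: Dark grey flat roof slate, 100 (its x) by 140 (its y) by 6 mm thick, about 155 g. Origin: centre of its underside; z up. It starts lying across the rails of the low stand, overhanging them by 6 mm at each side, nearly centred.
- trowel: Black one-piece plastic trowel, 150 g, lying on its blade and heel. Origin: at the level of the blade's underside, straight below the handle's middle; x points along the tool to the blade's tip, z up. An upright neck (30 mm wide, x = 46 to 58 mm) joins blade and raised handle; a heel (24 mm wide, x = -60 to -48 mm) comes down to z = 0 at the handle's rear.
- trowel_grip (a point): Middle of the trowel's straight handle, 60 mm above the trowel's origin; axes as the trowel's. The handle is 24 mm wide (y), 26 mm high (z = 47 to 73 mm in the trowel's frame), and runs from x = -60 to 52 mm.
- trowel_blade (a point): Centre of the top face of the trowel's flat blade, at x = 110, z = 4 mm in the trowel's frame; axes as the trowel's. The blade is 64 mm wide (y), 4 mm thick, from x = 55 to 165 mm, underside at z = 0.
- low_stand: Low wooden stand, fixed. Origin: centre of its underside; x runs along its rails, away from the robot. Base 110 (x) by 128 (y) by 5 mm; on it two rails 110 mm long, 16 mm wide, centred at y = +56 and -56 mm (96 mm clear between them), tops 40 mm above the origin. Open at both ends between the rails, so a blade can go in there.
- tall_stand: Taller wooden stand, fixed, empty at the start. Just like the low stand (same base, same rails 96 mm apart, open ends, x along the rails away from the robot), but its rail tops are 80 mm above the origin. Origin: centre of its underside.
- wide_tin: Closed aluminium tin, 93 mm across, 60 mm high; origin: centre of its underside. Bystander.
- slim_tin: Closed aluminium tin, 63 mm across, 85 mm high; origin: centre of its underside. Bystander.
- jar: Glass mason jar with clip-on lid, 84 mm across, 120 mm high; origin: centre of its underside. Bystander.
- cup: White plastic stacking cup, 76 mm across the rim, 85 mm high; origin: centre of its underside. Bystander.
- caulk_frame: Grey lever-action caulk frame lying on its side, about 380 by 175 mm, 30 mm high; x points to its nose. Bystander.
- sanding_block: Cork sanding block 100 by 60 by 30 mm; origin: centre of its underside. Bystander.
There are look-alikes about, which are no part of the job. Leave any orange look-alike of the low_stand alone.

How it is judged:
On the way:
1. the slate is lifted clear of the low stand on the trowel (z of slate in the frame of low_stand above 0.05 m and contact force between slate and low_stand below 0.1 N and contact force between trowel and slate above 0.4 N and angle between slate's own z axis and vertical below 0.3 rad), for 0.2 s.
At the end, for the whole second after the job is handed in: The slate lies still and flat on both rails of the taller stand, its centre within 25 mm (along) and 16 mm (across) of the stand's, within 0.2 rad of square, free of the trowel. The trowel lies still and flat on the blue board, touching neither stand (x of slate in the frame of tall_stand between -0.025 and 0.025 m and y of slate in the frame of tall_stand between -0.016 and 0.016 m and z of slate in the frame of tall_stand between 0.076 and 0.084 m and angle between slate's own z axis and vertical below 0.06 rad and angle between the x axis of slate and the x axis of tall_stand, either way round below 0.2 rad and contact force between slate and trowel below 0.05 N and linear speed of each of slate, trowel below 0.02 m/s and height (world z) of trowel between -0.006 and 0.006 m and angle between trowel's own z axis and vertical below 0.08 rad and contact force between trowel and low_stand below 0.05 N and contact force between trowel and tall_stand below 0.05 N).
It fails at once if the gripper or arm touches the slate (contact force between any of the fingers, the arm and slate above 0.3 N).
It fails at once if the slate is tipped more than 0.35 rad (angle between slate's own z axis and vertical above 0.35 rad).
It fails at once if another thing on the board is moved by more than 30 mm (distance of any of wide_tin, slim_tin, jar, cup, caulk_frame, sanding_block from where it was at the start of the episode above 0.03 m).
It also fails if it takes over 72 s, if anything falls off the work surface, if the arm or the gripper's body presses on something with over 40 N, if the wrist force passes 120 N, or if a joint passes its speed limit or range.

ROBOT

A 6-joint arm with a two-finger parallel gripper is mounted at the origin on the work surface. World frame = base frame: x ahead of the robot, y to its left, z up, the work surface at z = 0. Lengths are in m, angles in rad, forces in N, time in s.
With the tool pointing down it reaches from about 0.35 to 0.85 m from the base axis. Payload 8.1 kg.
Tool frame: the origin (TCP) lies midway between the tips of the shut fingers; the grasp point (between the pads) lies 19 mm behind it; z points along the fingers, y is the line along which they close (so a half turn about z gives the same grasp; the last joint's range is limited). The gripper opens to 85 mm and grips with 20 to 120 N. Pads are 22 mm wide; open, the fingers measure 114 mm over their backs; the gripper's body (76 mm by 85 mm) begins 54 mm behind the grasp point. The pads swing forward as they close: fully open they stand 13 mm farther back than shut.
Start: joints at [-1.411, 0.13, 1.488, -0, 1.523, -0.085], TCP at [0.145, -0.582, 0.231] pointing down, gripper open.
Joint ranges: [-2.96, 2.96], [-0.89, 2.26], [0.02, 2.5], [-1.34, 4.48], [0, 2.73], [-2.66, 2.66]. Speed limits (rad/s): [2.39, 2.39, 2.79, 3.14, 3.14, 3.14].

INTERFACE

Orientations are given as [roll, pitch, yaw] about the fixed x, y, z axes, in that order (R = Rz(yaw) Ry(pitch) Rx(roll)).
In Python, from rig import monitor, get_image, camera_model, hand_in gives the robot as it stands.
- The arm moves only by the tool servo_tool, never from a script. Its argument "series" is a list of rows, each a list of 3 entries, a list of its own where there are three numbers: the shift along the tool's x, y, z in m, then the turn, a rotation vector about the tool's x, y, z in rad, then the opening, from 0 (shut) to 1 (fully open). A call has 1 to 10 rows; each row shifts and turns the commanded pose from where the row before left it, along the tool's axes as they then stand; what a row does not reach is not made up. A row lasts 1/8 s, in which the tool goes at most 62.5 mm and 10.7 degrees, less where a joint would pass 70% of its speed; a pose out of reach is approached as far as the arm can. A call is refused whole if a number of a shift passes 0.0625 or a number of a turn 0.188, either way. A call with a gripper value outside its range is refused whole. The fingers move at their own pace and stop on an object; "grip_force" is the grip in N (left out, the last holds). Time passes only in rows, so rows that do not move let the fingers close. It gives the time, the measured TCP pose, the force, the opening and the grip force at its end, in the units of the state.
- monitor.sense(): the state, without advancing time (a new reading comes with each control period).
- get_image(name): name is "side" or "top" or "wrist"; returns the picture (420x560x3 uint8, red, green, blue); there is no depth.
- camera_model(name): a dict with "intrinsics" (3x3 intrinsics, pixels), "k1" (the pictures are not rectified: a ray, as slopes to the right and down, at radius r is drawn at 1 + k1 r^2 times it, then the intrinsics apply), "R" (3x3) and "t" (3): a world point X has camera coordinates R X + t; the wrist camera has in their place "hand_eye" (4x4, takes a point from camera to tool coordinates, whose origin is the TCP and whose axes are the flange's). Camera axes: x right, y down, z forward; pixel columns grow to the right and rows downward; lengths in m; the calibration is good to about 2 mm. A picture is of the moment at which its call begins: read the wrist's pose just before it. camera_model takes no time and is no camera call.
- hand_in(): hands the job in; it is judged then, once.
The state is a dict: "t": time; "joint_pos": joint angles; "joint_vel": joint speeds; "joint_torque": joint torques, N m; "tcp_pos": TCP position; "ee_rot": TCP orientation; "contact_force": force on the tool from outside, world axes, zero at the start; "torque": the same for the moment, N m; "opening": finger opening in m; "gripper_force": force on a finger pad.
Only numpy, scipy, OpenCV 4.12 (cv2) and the standard library are available. Lean on these libraries where they do the work, as an engineer would, in place of code of your own. Each camera call takes 0.05 s, during which the arm holds its last target. There are 200 camera calls.

## Working session

There is one attempt and no reset: what is moved stays moved. The work goes in short steps, Python scripts to look and compute and a tool call to move; the robot and the scene stay as the last step left them, time stands still between calls to the robot, and variables do not carry over. Pictures are saved under pics/ and viewed, at most 10 in all, crops included, and the job is handed in when it is done.

Besides the shell and the picture viewer there is one more tool, called after ">>>" as a command line: name --argument value ..., lists and objects as JSON in quotes. servo_tool: Moves the arm, as the interface text tells. Its arguments: {"type":"object","properties":{"series":{"type":"array"},"grip_force":{"type":"number"}},"required":["series"]}

```bash
mkdir -p pics; python3 - <<'E'
from rig import monitor,get_image,camera_model
import cv2
s=monitor.sense();print(s['t'],s['tcp_pos'],s['ee_rot'],s['opening'])
for n in("top","side"):
    im=get_image(n);cv2.imwrite(f"pics/{n}0.png",cv2.resize(im[:,:,::-1],(800,600),interpolation=cv2.INTER_CUBIC));m=camera_model(n);print(n,m)
print(camera_model("wrist"))
E
```

```text
0.0 [ 0.14532319 -0.58154497  0.23019884] [-3.13964804e+00 -1.42642192e-04  2.44745030e-01] 0.0855578760375739
top {'intrinsics': array([[408.98757423,   0.        , 281.36200669],
       [  0.        , 408.98757423, 213.38411062],
       [  0.        ,   0.        ,   1.        ]]), 'k1': 0.031949591121129675, 'R': array([[ 0.02959549, -0.99933375,  0.02135793],
       [-0.99295195, -0.03184632, -0.11415879],
       [ 0.11476291, -0.01782882, -0.99323291]]), 't': array([0.0459189 , 0.49683231, 1.26202338])}
side {'intrinsics': array([[383.98165901,   0.        , 279.44227422],
       [  0.        , 383.98165901, 208.48197537],
       [  0.        ,   0.        ,   1.        ]]), 'k1': -0.03365648501917812, 'R': array([[-0.78395584, -0.62079348, -0.0053575 ],
       [-0.39034965,  0.49961849, -0.7733101 ],
       [ 0.48274257, -0.60414967, -0.63400535]]), 't': array([0.43000617, 0.1848929 , 1.17873247])}
{'intrinsics': array([[339.4529614 ,   0.        , 277.04721881],
       [  0.        , 339.4529614 , 208.44551231],
       [  0.        ,   0.        ,   1.        ]]), 'k1': -0.08005778776056614, 'hand_eye': array([[ 8.04556708e-04, -9.56415192e-01, -2.92009132e-01,
         7.22135126e-02],
       [ 9.99999486e-01,  5.89251562e-04,  8.25272643e-04,
        -2.26323917e-03],
       [-6.17236456e-04, -2.92009646e-01,  9.56415174e-01,
        -1.42840273e-01],
       [ 0.00000000e+00,  0.00000000e+00,  0.00000000e+00,
         1.00000000e+00]])}
```

View pics/top0.png

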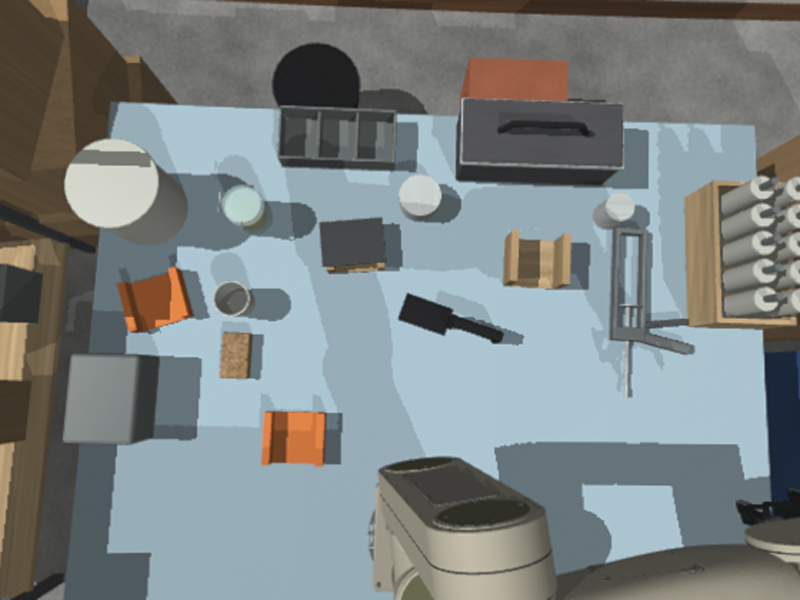

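View pics/side0.png

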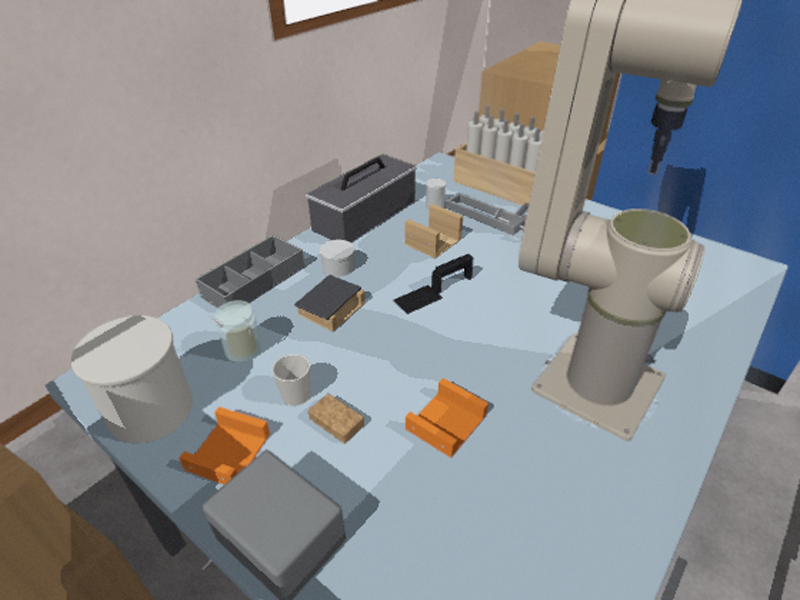

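The top view shows the slate on the low stand near (353,245), the tall stand near (538,260), and the trowel from the tip at (405,308) to the heel at (500,338). The cup, cork block and tins sit off to the sides. I'll enlarge the work region to read exact corners.

```bash
python3 - <<'E'
from rig import get_image
import cv2
im=get_image("top")[:,:,::-1]
cv2.imwrite("pics/topc.png",cv2.resize(im[140:250,215:415],None,fx=4,fy=4,interpolation=cv2.INTER_CUBIC))
im=get_image("side")[:,:,::-1]
cv2.imwrite("pics/sidec.png",cv2.resize(im[135:235,195:345],None,fx=5,fy=5,interpolation=cv2.INTER_CUBIC))
E
```

```text
(no output)
```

View pics/topc.png

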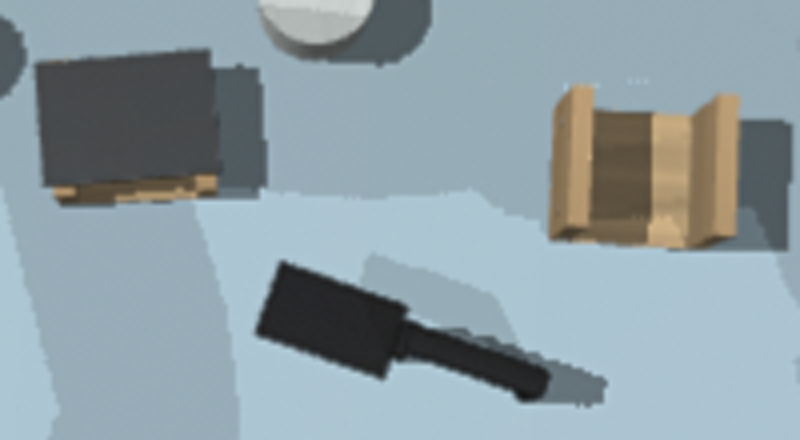

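View pics/sidec.png

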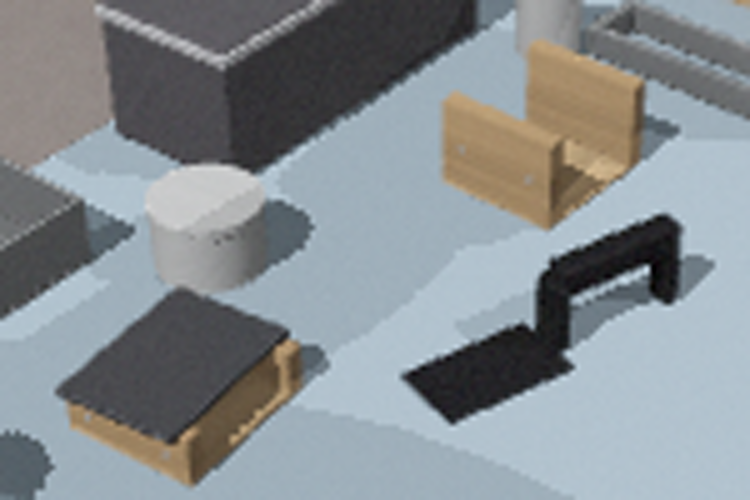

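Slate corners in the crop are (36,63), (210,49), (218,176) and (44,187). Blade corners are (282,262), (256,333), (384,379) and (407,305). The tall rail tops run from about (583,88) to (578,236) and (728,96) to (726,236). Next step: fit the poses and overlay the models.

```bash
cat > h.py <<'E'
import numpy as np, cv2
from scipy.optimize import least_squares
from rig import monitor,get_image,camera_model
def proj(m,X):
    c=np.atleast_2d(X)@m['R'].T+m['t'];u=c[:,:2]/c[:,2:]
    u=u*(1+m['k1']*(u**2).sum(1,keepdims=True));K=m['intrinsics']
    return u*[K[0,0],K[1,1]]+K[:2,2]
def place(p,L):
    c,s=np.cos(p[2]),np.sin(p[2]);L=np.array(L,float)
    return np.c_[p[0]+c*L[:,0]-s*L[:,1],p[1]+s*L[:,0]+c*L[:,1],L[:,2]]
def fit(obs,p0):  # obs: (cam, local pts, px)
    f=lambda p:np.concatenate([(proj(camera_model(c),place(p,L))-px).ravel() for c,L,px in obs])
    r=least_squares(f,p0,x_scale=[.01,.01,.1],loss='soft_l1');return r.x,np.abs(r.fun).max()
def box(x0,x1,y0,y1,z0,z1):return [(x,y,z) for z in(z0,z1) for x,y in((x0,y0),(x1,y0),(x1,y1),(x0,y1))]
def draw(im,m,p,boxes,o,k,col):
    for b in boxes:
        q=((proj(m,place(p,b))-o+.5)*k-.5).round().astype(int)
        for i in range(4):
            for a,c in((i,(i+1)%4),(i+4,(i+1)%4+4),(i,i+4)):cv2.line(im,tuple(map(int,q[a])),tuple(map(int,q[c])),col,1)
def stand(h):return [box(-.055,.055,-.064,-.048,0,h),box(-.055,.055,.048,.064,0,h)]
SL=[box(-.05,.05,-.07,.07,.04,.046)]
TR=[box(.055,.165,-.032,.032,0,.004),box(-.06,.052,-.012,.012,.047,.073),box(-.06,-.048,-.012,.012,0,.047)]
E
cat > f.py <<'E'
from h import *
T=lambda a:(np.array(a)+.5)/4-.5+[215,140]
S=lambda a:(np.array(a)+.5)/5-.5+[195,135]
sl=[(.05,.07,.046),(.05,-.07,.046),(-.05,-.07,.046),(-.05,.07,.046)]
slate=fit([('top',sl,T([(36,63),(210,49),(218,176),(44,187)])),('side',sl,S([(180,288),(290,334),(175,442),(58,392)])[[0,1,2,3]])],[.7,.1,0])
bl=[(.165,-.032,.004),(.165,.032,.004),(.055,.032,.004),(.055,-.032,.004)]
tro=fit([('top',bl,T([(282,262),(256,333),(384,379),(407,305)])),('side',bl[:2],S([(403,376),(452,423)]))],[.6,-.1,1.2])
ta=[(.055,.064,.08),(.055,.048,.08),(.055,-.048,.08),(.055,-.064,.08)]
tall=fit([('top',ta,T([(572,87),(594,87),(717,95),(739,96)])),('side',[(.055,.064,.08),(-.055,.064,.08),(-.055,-.064,.08),(-.055,.064,0)],S([(445,94),(560,142),(642,84),(550,227)]))],[.7,-.2,0])
lo=[(-.055,.064,0),(-.055,-.064,.0),(-.055,-.064,.04)]
low=fit([('top',lo[:2],T([(60,206),(216,198)])),('side',lo,S([(193,486),(299,382),(299,340)]))],slate[0])
for n,v in dict(slate=slate,trowel=tro,tall=tall,low=low).items():print(n,v[0].round(4),round(v[1],2))
for n,o,k,(w,hh) in(('top',(215,140),4,(200,110)),('side',(195,135),5,(150,100))):
    m=camera_model(n);im=cv2.imread('pics/topc.png' if n=='top' else 'pics/sidec.png')
    draw(im,m,slate[0],SL,o,k,(0,0,255));draw(im,m,tro[0],TR,o,k,(0,255,255));draw(im,m,tall[0],stand(.08),o,k,(0,255,0));draw(im,m,low[0],stand(.04),o,k,(255,0,255))
    cv2.imwrite(f'pics/ov_{n}.png',im)
a,b=cv2.imread('pics/ov_top.png'),cv2.imread('pics/ov_side.png')
b=cv2.resize(b,(240,160));cv2.imwrite('pics/ov.png',a)
E
python3 f.py
```

```text
slate [ 0.6272  0.18   -1.1206] 31.66
trowel [ 0.4469 -0.0964  1.2676] 0.78
tall [ 0.6022 -0.2309 -0.0255] 1.44
low [0.6273 0.1735 0.105 ] 0.93
```

View pics/ov_top.png

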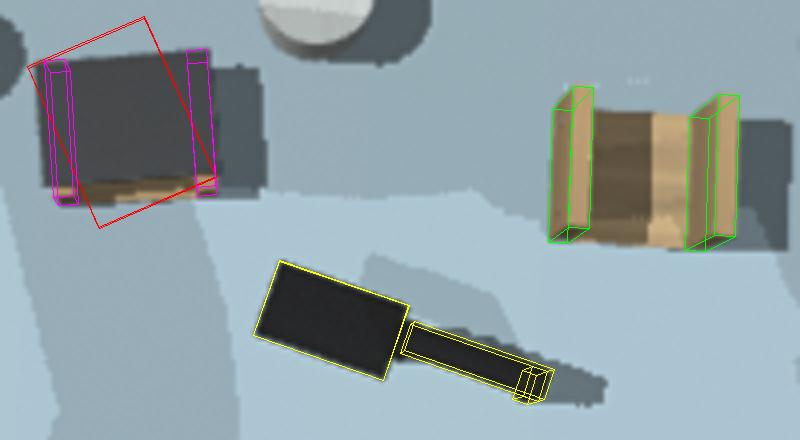

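View pics/ov_side.png

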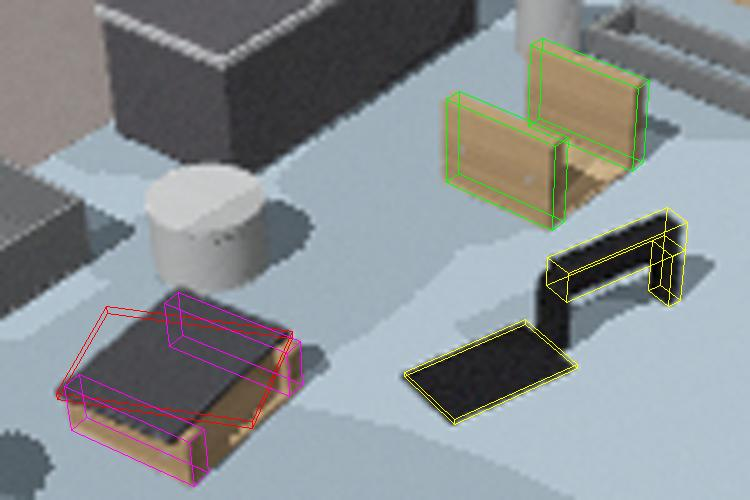

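Trowel and tall stand fit well; the slate's side-view corners were just in the wrong order. I'll fix that and compute the first move.

```bash
sed -i 's/\[\[0,1,2,3\]\]/[[3,0,1,2]]/' f.py; python3 f.py
cat > mv.py <<'E'
# usage: mv.py x y z yaw -> needed turn about tool z, shift in present tool axes / in axes after the turn
import sys,numpy as np
from scipy.spatial.transform import Rotation as Ro
from rig import monitor
s=monitor.sense();g=list(map(float,sys.argv[1:]))
R=Ro.from_euler('xyz',s['ee_rot']).as_matrix();Rg=Ro.from_euler('xyz',[np.pi,0,g[3]]).as_matrix()
d=np.array(g[:3])-s['tcp_pos']
print('t',s['t'],'pos',np.round(s['tcp_pos'],4),'rot',np.round(s['ee_rot'],4),'open',round(s['opening'],4),'F',np.round(s['contact_force'],2))
print('turn',Ro.from_matrix(R.T@Rg).as_rotvec().round(4),'now',(R.T@d).round(4),'after',(Rg.T@d).round(4))
E
python3 mv.py .4505 -.0850 .14 1.2676
```

```text
slate [0.6287 0.1768 0.1131] 1.09
trowel [ 0.4469 -0.0964  1.2676] 0.78
tall [ 0.6022 -0.2309 -0.0255] 1.44
low [0.6273 0.1735 0.105 ] 0.93
t 0.2 pos [ 0.1454 -0.5818  0.2306] rot [-3.1404e+00 -1.0000e-04  2.4480e-01] open 0.0855 F [ 0.13 -0.09 -0.05]
turn [-1.1000e-03 -7.0000e-04 -1.0228e+00] now [ 0.4164 -0.4079  0.0911] after [0.5652 0.1429 0.0906]
```

>>> servo_tool --series '[[[0.0416, -0.0408, 0.004], [0, 0, 0], 1], [[0.0416, -0.0408, 0.004], [0, 0, 0], 1], [[0.0416, -0.0408, 0.004], [0, 0, 0], 1], [[0.0416, -0.0408, 0.004], [0, 0, 0], 1], [[0.0416, -0.0408, 0.004], [0, 0, 0], 1], [[0.0416, -0.0408, 0.004], [0, 0, 0], 1], [[0.0416, -0.0408, 0.004], [0, 0, 0], 1], [[0.0416, -0.0408, 0.004], [0, 0, 0], 1], [[0.0416, -0.0408, 0.004], [0, 0, 0], 1], [[0.0416, -0.0408, 0.004], [0, 0, 0], 1]]' --grip_force 120

```text
t: 1.45
tcp_pos: [0.4509, -0.0836, 0.1913]
ee_rot: [3.141, -0.001, 0.245]
contact_force: [0.5, -0.6, -0.1]
opening: 0.0852
gripper_force: 0.0
```

>>> servo_tool --series '[[[0, 0, 0], [0, 0, -0.17], 1], [[0, 0, 0], [0, 0, -0.17], 1], [[0, 0, 0], [0, 0, -0.17], 1], [[0, 0, 0], [0, 0, -0.17], 1], [[0, 0, 0], [0, 0, -0.17], 1], [[0, 0, 0], [0, 0, -0.172], 1], [[0, 0, 0.01], [0, 0, 0], 1], [[0, 0, 0], [0, 0, 0], 1]]'

```text
t: 2.45
tcp_pos: [0.4493, -0.0852, 0.1799]
ee_rot: [-3.139, 0.0, 1.263]
contact_force: [0.1, 0.4, -0.2]
opening: 0.0856
gripper_force: 0.0
```

```bash
python3 mv.py .4505 -.0850 .14 1.2676; python3 - <<'E'
from h import *
im=get_image("wrist");cv2.imwrite("pics/w1.png",im[:,:,::-1])
E
```

```text
t 2.45 pos [ 0.4493 -0.0852  0.1799] rot [-3.1394  0.      1.2629] open 0.0856 F [ 0.07  0.43 -0.21]
turn [-0.0022  0.     -0.0047] now [0.0006 0.0011 0.0399] after [0.0006 0.0011 0.0399]
```

View pics/w1.png

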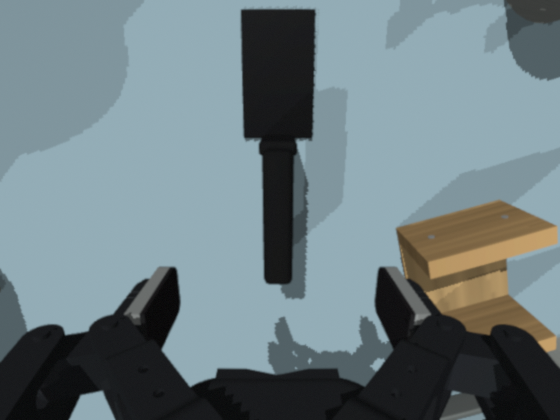

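The wrist view shows the trowel centred between the fingers: blade at columns 242–315, rows 10–138; handle at columns 264–292. I'll refit the pose from this view.

```bash
cat >> h.py <<'E'
from scipy.spatial.transform import Rotation as Ro
def wcam(pos,rot):
    m=dict(camera_model('wrist'));H=m['hand_eye'];R=Ro.from_euler('xyz',rot).as_matrix()
    Rw=R@H[:3,:3];c=R@H[:3,3]+pos;m['R']=Rw.T;m['t']=-Rw.T@c;return m
E
python3 - <<'E'
from h import *
m=wcam([ 0.4493,-0.0852,0.1799],[-3.1394,0,1.2629])
bl=np.array([(.165,.032,.004),(.165,-.032,.004),(.055,-.032,.004),(.055,.032,.004),(-.06,0,.073)])
px=np.array([(241.5,10),(315.5,10),(313,138),(245,138),(278,283)])
r=least_squares(lambda p:(proj(m,place(p,bl))-px).ravel(),[.447,-.096,1.26],x_scale=[.01,.01,.1]);print(r.x,r.fun.round(1))
E
```

```text
[ 0.44470233 -0.09302201  1.26322524] [-0.2 -1.3  0.7 -1.3  0.  -0.1 -1.  -0.2  0.4  3.3]
```

>>> servo_tool --series '[[[0, 0, 0.03], [0.002, 0, 0], 1], [[0, 0, 0.03], [0, 0, 0], 1], [[0, 0, 0.03], [0, 0, 0], 1], [[0, 0, 0.03], [0, 0, 0], 1], [[0, 0, 0.02], [0, 0, 0], 1], [[0, 0, 0], [0, 0, 0], 1]]'

```text
t: 3.25
tcp_pos: [0.4483, -0.0849, 0.0397]
ee_rot: [-3.136, 0.0, 1.265]
contact_force: [-1.3, 0.5, 0.1]
opening: 0.0852
gripper_force: 0.0
```

>>> servo_tool --series '[[[0, 0, 0], [0, 0, 0], 0], [[0, 0, 0], [0, 0, 0], 0], [[0, 0, 0], [0, 0, 0], 0], [[0, 0, 0], [0, 0, 0], 0], [[0, 0, 0], [0, 0, 0], 0], [[0, 0, 0], [0, 0, 0], 0], [[0, 0, 0], [0, 0, 0], 0]]' --grip_force 120

```text
t: 4.12
tcp_pos: [0.4505, -0.0856, 0.0422]
ee_rot: [-3.141, 0.0, 1.267]
contact_force: [-1.9, 0.5, 6.4]
opening: 0.0222
gripper_force: 117.5
```

>>> servo_tool --series '[[[0, 0, -0.01], [0, 0, 0], 0], [[0, 0, -0.02], [0, 0, 0], 0], [[0, 0, -0.03], [0, 0, 0], 0], [[0, 0, -0.03], [0, 0, 0], 0], [[0, 0, -0.01], [0, 0, 0], 0], [[0, 0, 0], [0, 0, 0], 0]]'

```text
t: 4.88
tcp_pos: [0.4505, -0.0855, 0.1416]
ee_rot: [-3.141, -0.0, 1.267]
contact_force: [-0.4, -0.0, -2.3]
opening: 0.0225
gripper_force: 117.6
```

>>> servo_tool --series '[[[0, 0, 0], [0, 0, 0.16], 0], [[0, 0, 0], [0, 0, 0.166], 0], [[0, 0, 0], [0, 0, 0.166], 0], [[0, 0, 0], [0, 0, 0.166], 0], [[0, 0, 0], [0, 0, 0.166], 0], [[0, 0, 0], [0, 0, 0.166], 0], [[0, 0, 0], [0, 0, 0.166], 0], [[0, 0, 0], [0, 0, 0], 0]]'

```text
t: 5.88
tcp_pos: [0.4491, -0.0851, 0.1396]
ee_rot: [-3.14, 0.004, 0.112]
contact_force: [-0.1, -0.3, -1.0]
opening: 0.0226
gripper_force: 117.5
```

```bash
python3 mv.py .402 .151 .14 .109
```

```text
t 5.875 pos [ 0.4491 -0.0851  0.1396] rot [-3.1397  0.0044  0.1118] open 0.0226 F [-0.12 -0.32 -0.95]
turn [-0.0019  0.0044  0.0028] now [-2.050e-02 -2.399e-01  1.000e-04] after [-0.0211 -0.2399 -0.0004]
```

>>> servo_tool --series '[[[-0.003, -0.03, 0], [0, 0, 0], 0], [[-0.003, -0.03, 0], [0, 0, 0], 0], [[-0.003, -0.03, 0], [0, 0, 0], 0], [[-0.003, -0.03, 0], [0, 0, 0], 0], [[-0.003, -0.03, 0], [0, 0, 0], 0], [[-0.003, -0.03, 0], [0, 0, 0], 0], [[-0.003, -0.03, 0], [0, 0, 0], 0], [[0, -0.03, 0], [0, 0, 0], 0], [[0, 0, 0], [0, 0, 0], 0], [[0, 0, 0], [0, 0, 0], 0]]'

```text
t: 7.12
tcp_pos: [0.4023, 0.1504, 0.1408]
ee_rot: [-3.141, 0.003, 0.114]
contact_force: [0.5, -0.4, -1.3]
opening: 0.0224
gripper_force: 117.9
```

```bash
python3 mv.py .402 .151 .06 .109; python3 - <<'E'
from h import *
s=monitor.sense();print(list(s['tcp_pos']),list(s['ee_rot']))
a=get_image("wrist")[:,:,::-1];b=get_image("side")[:,:,::-1]
b=cv2.resize(b[150:240,195:345],(400,240),interpolation=cv2.INTER_CUBIC)
c=np.zeros((420,960,3),np.uint8)
im=np.zeros((600,800,3),np.uint8);im[:360,:480]=cv2.resize(a,(480,360),interpolation=cv2.INTER_AREA);im[360:,:400]=b
cv2.imwrite("pics/w2.png",im)
E
```

```text
t 7.125 pos [0.4023 0.1504 0.1408] rot [-3.1413e+00  3.0000e-03  1.1370e-01] open 0.0224 F [ 0.55 -0.45 -1.32]
turn [-0.0003  0.003   0.0047] now [-0.     -0.0006  0.0808] after [-0.0003 -0.0006  0.0808]
[np.float64(0.4023253598188465), np.float64(0.15040089673202908), np.float64(0.14084697823742987)] [np.float64(-3.141299447559729), np.float64(0.0029966391968532236), np.float64(0.11371551095791355)]
```

View pics/w2.png

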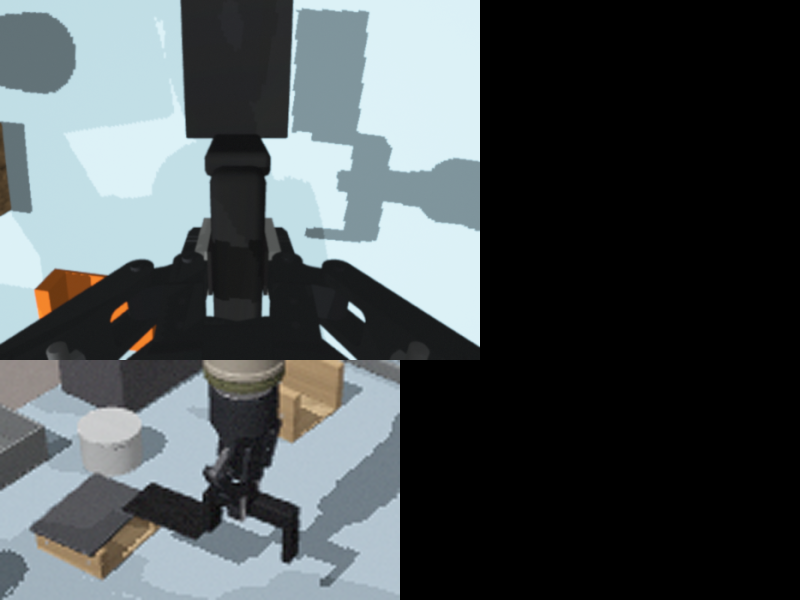

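The wrist view shows the blade rear corners at about (217,160) and (337,160). The side view shows the blade held roughly level, in front of the slate, with its tip at (155,483)–(122,513). I'll check for sag.

```bash
python3 - <<'E'
from h import *
pos=np.array([.40233,.15040,.14085]);rot=[-3.1413,.003,.1137]
w=wcam(pos,rot);sd=camera_model('side');R=Ro.from_euler('xyz',rot).as_matrix()
S=lambda a:(np.array(a)-[0,360]+.5)/(400/150)-.5+[195,150]
def pts(q,L):  # q: origin offset x,y,up in tool-aligned frame, pitch(nose down +), yaw
    F=Ro.from_euler('xyz',[np.pi,0,0]).as_matrix()
    l=Ro.from_euler('zy',[q[4],q[3]]).apply(np.array(L)-[0,0,.06])+[q[0],q[1],q[2]]
    return pos+(l@F.T)@R.T
L=[(.055,.032,.004),(.055,-.032,.004)];T=[(.165,-.032,.002),(.165,.032,.002)]
def res(q):
    a=proj(w,pts(q,L))-[(217,160),(337,160)]
    e=[]
    for s,u in((.032,210),(-.032,342)):
        p=proj(w,pts(q,[(.1,s,.004),(.14,s,.004)]));k=(0-p[0,1])/(p[1,1]-p[0,1]);e.append(p[0,0]+k*(p[1,0]-p[0,0])-u)
    b=proj(sd,pts(q,T))-S([(155,483),(122,513)])
    return np.r_[a.ravel(),e,b.ravel()]
print(res([-.01,0,.0185,0,0]).round(1))
r=least_squares(res,[-.01,0,.0185,0,0],x_scale=[.01,.01,.01,.1,.1]);print(r.x.round(4),r.fun.round(1))
print('tip,rear z rel tcp',pts(r.x,[(.165,0,0),(.055,0,0)])[:,2]-pos[2])
E
```

```text
[ 3.5 -2.   3.4 -1.9  4.6  5.2 -1.1 -0.2  0.1 -1.3]
[-0.0103  0.0017  0.0195  0.0136  0.0048] [-0.1  0.3 -0.2 -0.2  0.2  0.2 -1.2  0.6  0.  -0.5]
tip,rear z rel tcp [-0.04323905 -0.04141226]
```

>>> servo_tool --series '[[[0, 0, 0.02], [0, 0, 0.008], 0], [[0, 0, 0.02], [0, 0, 0], 0], [[0, 0, 0.02], [0, 0, 0], 0], [[0, 0, 0.015], [0, 0, 0], 0], [[0, 0, 0.005], [0, 0, 0], 0], [[0, 0, 0], [0, 0, 0], 0]]'

```text
t: 7.98
tcp_pos: [0.4026, 0.1506, 0.0615]
ee_rot: [-3.141, 0.002, 0.103]
contact_force: [-0.3, -0.8, -0.3]
opening: 0.0222
gripper_force: 117.9
```

```bash
python3 mv.py .524 .164 .061 .107
```

```text
t 7.975 pos [0.4026 0.1506 0.0615] rot [-3.1408e+00  2.1000e-03  1.0260e-01] open 0.0222 F [-0.28 -0.76 -0.32]
turn [-0.0007  0.0021 -0.0044] now [ 0.1221 -0.0009  0.0003] after [ 0.1221 -0.0003  0.0005]
```

>>> servo_tool --series '[[[0.012, 0, 0], [0, 0, -0.003], 0], [[0.015, 0, 0], [0, 0, 0], 0], [[0.015, 0, 0], [0, 0, 0], 0], [[0.015, 0, 0], [0, 0, 0], 0], [[0.015, 0, 0], [0, 0, 0], 0]]'

```text
t: 8.6
tcp_pos: [0.4762, 0.1587, 0.0623]
ee_rot: [-3.141, -0.0, 0.106]
contact_force: [0.5, 1.0, -1.0]
opening: 0.0224
gripper_force: 117.9
```

>>> servo_tool --series '[[[0.015, -0.001, 0], [0, 0, 0], 0], [[0.015, 0, 0], [0, 0, 0], 0], [[0.012, 0, 0], [0, 0, 0], 0], [[0.008, 0, 0], [0, 0, 0], 0], [[0, 0, 0], [0, 0, 0], 0]]'

```text
t: 9.22
tcp_pos: [0.5243, 0.1647, 0.0614]
ee_rot: [-3.141, 0.002, 0.106]
contact_force: [-0.8, -0.0, -2.1]
opening: 0.0222
gripper_force: 117.9
```

>>> servo_tool --series '[[[0, 0, -0.005], [0, 0, 0], 0], [[0, 0, -0.005], [0, 0, 0], 0], [[0, 0, -0.004], [0, 0, 0], 0], [[0, 0, -0.004], [0, 0, 0], 0], [[0, 0, -0.003], [0, 0, 0], 0], [[0, 0, -0.004], [0, 0, 0], 0], [[0, 0, 0], [0, 0, 0], 0]]'

```text
t: 10.1
tcp_pos: [0.524, 0.1647, 0.0866]
ee_rot: [-3.141, 0.001, 0.106]
contact_force: [-0.1, -0.2, -3.3]
opening: 0.0222
gripper_force: 117.8
```

```bash
python3 mv.py .524 .164 .061 .107; python3 - <<'E'
from h import *
a=get_image("wrist")[:,:,::-1];b=get_image("side")[:,:,::-1];c=get_image("top")[:,:,::-1]
im=np.zeros((600,800,3),np.uint8);im[:300,:400]=cv2.resize(a,(400,300),interpolation=cv2.INTER_AREA);im[300:,:400]=cv2.resize(b[150:240,195:315],(400,300),interpolation=cv2.INTER_CUBIC)
im[:300,400:]=cv2.resize(c[140:215,215:315],(400,300),interpolation=cv2.INTER_CUBIC)
cv2.imwrite("pics/w3.png",im)
E
```

```text
t 10.1 pos [0.524  0.1647 0.0866] rot [-3.1407e+00  1.4000e-03  1.0580e-01] open 0.0222 F [-0.12 -0.22 -3.3 ]
turn [-0.0009  0.0014 -0.0012] now [-0.      0.0007  0.0256] after [-0.0001  0.0007  0.0256]
```

View pics/w3.png

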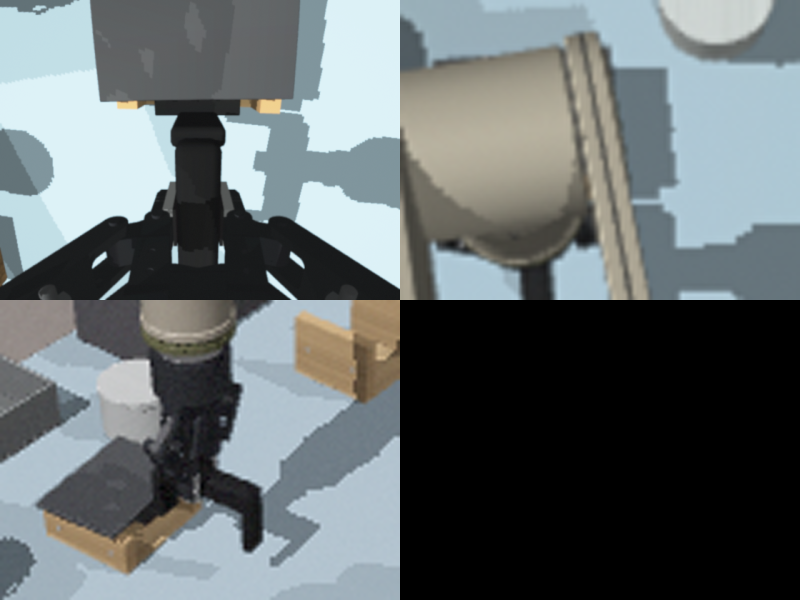

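The wrist and side views show the slate on the blade: edges at columns 100–297, blade centre at 198, near edge at row 101. It is square and centred, and clear of the gripper. Next I'll work out its offset from the tool and the target pose.

```bash
python3 - <<'E'
from h import *
pos=np.array([.524,.1647,.0866]);rot=[-3.1407,.0014,.1058]
w=wcam(pos,rot);R=Ro.from_euler('xyz',rot).as_matrix()
# slate near top edge, about 0.010 above blade underside (tcp z + .0425)
for u,v in((100,101),(297,98.5)):
    px=(np.array([u,v])+.5)*1.4-.5
    f=lambda q:(proj(w,pos+np.array([[q[0],q[1],.0325]])@R.T)-px).ravel()
    print((least_squares(f,[.05,0]).x).round(4))
E
python3 mv.py .5 -.22 .15 -.0255
```

```text
[ 0.0545 -0.0726]
[0.0564 0.07  ]
t 10.25 pos [0.5237 0.1646 0.0861] rot [-3.1408e+00  2.2000e-03  1.0580e-01] open 0.0223 F [ 0.47  0.35 -3.92]
turn [-0.0006  0.0023  0.1313] now [-0.0643  0.3799 -0.0641] after [-0.0139  0.3851 -0.0639]
```

>>> servo_tool --series '[[[0, 0, -0.005], [0, 0, 0], 0], [[0, 0, -0.009], [0, 0, 0], 0], [[0, 0, -0.012], [0, 0, 0], 0], [[0, 0, -0.012], [0, 0, 0], 0], [[0, 0, -0.012], [0, 0, 0], 0], [[0, 0, -0.009], [0, 0, 0], 0], [[0, 0, -0.005], [0, 0, 0], 0], [[0, 0, 0], [0, 0, 0], 0]]'

```text
t: 11.25
tcp_pos: [0.5241, 0.1646, 0.1506]
ee_rot: [-3.141, 0.001, 0.106]
contact_force: [0.8, -0.1, -3.2]
opening: 0.0223
gripper_force: 117.8
```

>>> servo_tool --series '[[[0, 0, 0], [0, 0, 0.01], 0], [[0, 0, 0], [0, 0, 0.025], 0], [[0, 0, 0], [0, 0, 0.035], 0], [[0, 0, 0], [0, 0, 0.035], 0], [[0, 0, 0], [0, 0, 0.025], 0], [[0, 0, 0], [0, 0, 0.01], 0], [[0, 0.005, 0], [0, 0, 0], 0], [[0, 0.01, 0], [0, 0, 0], 0], [[0, 0.015, 0], [0, 0, 0], 0], [[0, 0.018, 0], [0, 0, 0], 0]]'

```text
t: 12.5
tcp_pos: [0.5222, 0.1153, 0.1503]
ee_rot: [-3.141, 0.002, -0.034]
contact_force: [0.2, 0.1, -1.7]
opening: 0.0227
gripper_force: 117.7
```

>>> servo_tool --series '[[[-0.001, 0.02, 0], [0, 0, 0], 0], [[-0.002, 0.02, 0], [0, 0, 0], 0], [[-0.002, 0.02, 0], [0, 0, 0], 0], [[-0.002, 0.02, 0], [0, 0, 0], 0], [[-0.002, 0.02, 0], [0, 0, 0], 0], [[-0.002, 0.02, 0], [0, 0, 0], 0], [[-0.002, 0.02, 0], [0, 0, 0], 0], [[0, 0.02, 0], [0, 0, 0], 0], [[0, 0.02, 0], [0, 0, 0], 0], [[0, 0.02, 0], [0, 0, 0], 0]]'

```text
t: 13.75
tcp_pos: [0.5019, -0.0846, 0.1502]
ee_rot: [-3.141, 0.002, -0.035]
contact_force: [-0.3, 0.7, -3.3]
opening: 0.0225
gripper_force: 117.7
```

>>> servo_tool --series '[[[0, 0.02, 0], [0, 0, 0], 0], [[0, 0.02, 0], [0, 0, 0], 0], [[0, 0.02, 0], [0, 0, 0], 0], [[0, 0.02, 0], [0, 0, 0], 0], [[0, 0.018, 0], [0, 0, 0], 0], [[0, 0.014, 0], [0, 0, 0], 0], [[0, 0.01, 0], [0, 0, 0], 0], [[0, 0.005, 0], [0, 0, 0], 0], [[0, 0, 0], [0, 0, 0], 0], [[0, 0, 0], [0, 0, 0], 0]]'

```text
t: 15.0
tcp_pos: [0.4982, -0.2093, 0.1501]
ee_rot: [-3.141, 0.002, -0.034]
contact_force: [-0.5, 0.1, -3.5]
opening: 0.0224
gripper_force: 117.7
```

```bash
python3 mv.py .4968 -.2285 .15 -.035; python3 - <<'E'
from h import *
a=get_image("wrist")[:,:,::-1];b=get_image("side")[:,:,::-1];c=get_image("top")[:,:,::-1]
im=np.zeros((600,800,3),np.uint8);im[:300,:400]=cv2.resize(a,(400,300),interpolation=cv2.INTER_AREA);im[300:,:400]=cv2.resize(b[120:210,255:375],(400,300),interpolation=cv2.INTER_CUBIC)
im[:300,400:]=cv2.resize(c[140:215,330:430],(400,300),interpolation=cv2.INTER_CUBIC)
cv2.imwrite("pics/w4.png",im)
E
```

```text
t 15.0 pos [ 0.4982 -0.2093  0.1501] rot [-3.1408e+00  2.0000e-03 -3.3700e-02] open 0.0224 F [-0.47  0.1  -3.52]
turn [-0.0008  0.002   0.0013] now [-0.0007  0.0193  0.0001] after [-0.0007  0.0193  0.0001]
```

>>> servo_tool --series '[[[0, 0.005, 0], [0, 0, 0], 0], [[0, 0.009, 0], [0, 0, 0], 0], [[0, 0.005, 0], [0, 0, 0], 0], [[0, 0, 0.004], [0, 0, 0], 0], [[0, 0, 0.008], [0, 0, 0], 0], [[0, 0, 0.008], [0, 0, 0], 0], [[0, 0, 0.005], [0, 0, 0], 0], [[0, 0, 0.003], [0, 0, 0], 0], [[0, 0, 0.002], [0, 0, 0], 0], [[0, 0, 0.002], [0, 0, 0], 0]]'

```text
t: 16.4
tcp_pos: [0.4976, -0.2288, 0.1183]
ee_rot: [-3.141, 0.001, -0.034]
contact_force: [0.3, 0.2, -2.7]
opening: 0.0226
gripper_force: 117.8
```

>>> servo_tool --series '[[[0, 0, 0.002], [0, 0, 0], 0], [[0, 0, 0.002], [0, 0, 0], 0], [[0, 0, 0.003], [0, 0, 0], 0], [[0, 0, 0.003], [0, 0, 0], 0], [[0, 0, 0.003], [0, 0, 0], 0], [[0, 0, 0.003], [0, 0, 0], 0], [[0, 0, 0], [0, 0, 0], 0], [[0, 0, 0], [0, 0, 0], 0]]'

```text
t: 17.4
tcp_pos: [0.4974, -0.2287, 0.1022]
ee_rot: [-3.141, 0.002, -0.034]
contact_force: [0.1, -0.7, -1.5]
opening: 0.0223
gripper_force: 118.1
```

```bash
python3 mv.py .4968 -.2285 .105 -.035; python3 - <<'E'
from h import *
a=get_image("wrist")[:,:,::-1];b=get_image("side")[:,:,::-1];c=get_image("top")[:,:,::-1]
im=np.zeros((600,800,3),np.uint8);im[:300,:400]=cv2.resize(a,(400,300),interpolation=cv2.INTER_AREA);im[300:,:400]=cv2.resize(b[120:210,255:375],(400,300),interpolation=cv2.INTER_CUBIC)
im[:300,400:]=cv2.resize(c[140:215,330:430],(400,300),interpolation=cv2.INTER_CUBIC)
cv2.imwrite("pics/w5.png",im)
E
```

```text
t 17.4 pos [ 0.4974 -0.2287  0.1022] rot [-3.1411e+00  1.9000e-03 -3.4200e-02] open 0.0223 F [ 0.09 -0.75 -1.47]
turn [-0.0005  0.0019  0.0008] now [-0.0006 -0.0002 -0.0028] after [-0.0006 -0.0002 -0.0028]
```

View pics/w5.png

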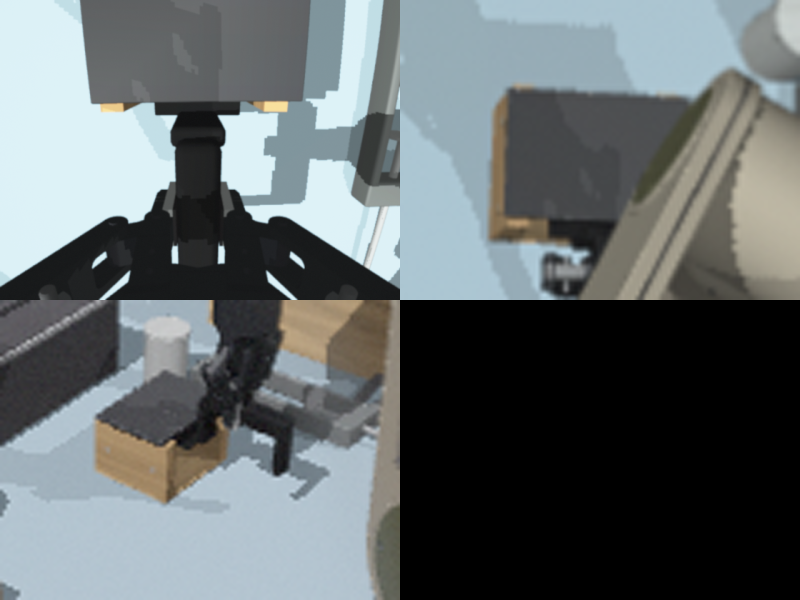

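The slate lies square on both tall rails. In the wrist view its overhang is about 8 px on one side and 15 px on the other, so it is 2–3 mm off centre. The force reading is down to the trowel's weight alone. Withdrawing now.

>>> servo_tool --series '[[[-0.006, 0, 0], [0, 0, 0], 0], [[-0.012, 0, 0], [0, 0, 0], 0], [[-0.016, 0, 0], [0, 0, 0], 0], [[-0.016, 0, 0], [0, 0, 0], 0], [[-0.016, 0, 0], [0, 0, 0], 0], [[-0.016, 0, 0], [0, 0, 0], 0], [[-0.016, 0, 0], [0, 0, 0], 0], [[-0.016, 0, 0], [0, 0, 0], 0], [[-0.012, 0, 0], [0, 0, 0], 0], [[-0.006, 0, 0], [0, 0, 0], 0]]'

```text
t: 18.8
tcp_pos: [0.3647, -0.2242, 0.1024]
ee_rot: [-3.141, 0.002, -0.035]
contact_force: [-0.1, 0.2, -1.9]
opening: 0.0224
gripper_force: 118.1
```

>>> servo_tool --series '[[[0, -0.01, 0], [0, 0, 0], 0], [[0, -0.02, 0], [0, 0, 0], 0], [[0, -0.02, 0], [0, 0, 0], 0], [[0, -0.02, 0], [0, 0, 0], 0], [[0, -0.02, 0], [0, 0, 0], 0], [[0, -0.02, 0], [0, 0, 0], 0], [[0, -0.01, 0], [0, 0, 0], 0], [[0, 0, 0.02], [0, 0, 0], 0], [[0, 0, 0.02], [0, 0, 0], 0], [[0, 0, 0], [0, 0, 0], 0]]'

```text
t: 20.05
tcp_pos: [0.3683, -0.1035, 0.0611]
ee_rot: [-3.14, 0.005, -0.034]
contact_force: [0.2, 0.4, -2.0]
opening: 0.0223
gripper_force: 118.1
```

```bash
python3 mv.py .38 -.11 .042 -.035
```

```text
t 20.05 pos [ 0.3683 -0.1035  0.0611] rot [-3.1399  0.005  -0.034 ] open 0.0223 F [ 0.16  0.42 -2.03]
turn [-0.0017  0.005   0.001 ] now [0.012  0.0061 0.019 ] after [0.012  0.0061 0.0191]
```

>>> servo_tool --series '[[[0, 0, 0.008], [0, 0, 0], 0], [[0, 0, 0.005], [0, 0, 0], 0], [[0, 0, 0.003], [0, 0, 0], 0], [[0, 0, 0.001], [0, 0, 0], 0], [[0, 0, 0.001], [0, 0, 0], 0], [[0, 0, 0], [0, 0, 0], 0]]'

```text
t: 20.8
tcp_pos: [0.3695, -0.1043, 0.0445]
ee_rot: [-3.141, 0.002, -0.034]
contact_force: [0.1, 0.1, -1.4]
opening: 0.0224
gripper_force: 118.1
```

>>> servo_tool --series '[[[0, 0, 0], [0, 0, 0], 0.5], [[0, 0, 0], [0, 0, 0], 1], [[0, 0, 0], [0, 0, 0], 1], [[0, 0, 0], [0, 0, 0], 1], [[0, 0, 0], [0, 0, 0], 1], [[0, 0, 0], [0, 0, 0], 1]]' --grip_force 20

```text
t: 21.55
tcp_pos: [0.3695, -0.1042, 0.0444]
ee_rot: [-3.141, 0.002, -0.034]
contact_force: [0.4, 0.2, 0.8]
opening: 0.0853
gripper_force: 0.0
```

>>> servo_tool --series '[[[0, 0, -0.02], [0, 0, 0], 1], [[0, 0, -0.03], [0, 0, 0], 1], [[0, 0, -0.03], [0, 0, 0], 1], [[0, 0, -0.03], [0, 0, 0], 1], [[0, 0, -0.03], [0, 0, 0], 1], [[0, 0, 0], [0, 0, 0], 1], [[0, 0, 0], [0, 0, 0], 1]]'

```text
t: 22.42
tcp_pos: [0.3695, -0.1042, 0.1838]
ee_rot: [-3.141, 0.003, -0.034]
contact_force: [-0.2, 0.1, -0.9]
opening: 0.0853
gripper_force: 0.0
```

```bash
python3 - <<'E'
from h import *
s=monitor.sense();print(s['t'],s['tcp_pos'],s['ee_rot'])
m=wcam(s['tcp_pos'],s['ee_rot'])
im=get_image("wrist");cv2.imwrite("pics/w6.png",im[:,:,::-1])
# black-pixel blob of the trowel vs the model lying flat at about tcp x-.010
mask=(im.max(2)<60).astype(np.uint8);n,l,st,c=cv2.connectedComponentsWithStats(mask)
print([(st[i].tolist()) for i in range(1,n) if st[i,4]>800])
p=[.3683-.010,-.1035,-.034]
print(proj(m,place(p,[(.165,.032,.004),(.165,-.032,.004),(.055,-.032,.004),(.055,.032,.004),(-.06,.012,.073),(-.06,-.012,.073)])).round(0).tolist())
t=get_image("top");m2=camera_model('top')
tall=[.6022,-.2309,-.0255]
q=proj(m2,place(tall,[(x,y,.086) for x,y in((.05,.07),(.05,-.07),(-.05,-.07),(-.05,.07))]));print('expected slate',q.round(1).tolist(), q.mean(0))
roi=t[130:230,330:425].astype(int);k=((roi.max(2)<85)&(roi.max(2)-roi.min(2)<12)).astype(np.uint8)
n,l,st,c=cv2.connectedComponentsWithStats(k)
for i in range(1,n):
    if st[i,4]>300:
        print(st[i],cv2.boxPoints(cv2.minAreaRect(np.argwhere(l==i)[:,::-1].astype(np.float32)))+[330,130],c[i]+[330,130])
E
```

```text
22.425 [ 0.36948478 -0.1042052   0.18377246] [-3.14083754e+00  2.53106684e-03 -3.42070039e-02]
[[241, 11, 72, 270, 12915], [0, 268, 560, 152, 43687]]
[[241.0, 8.0], [315.0, 8.0], [312.0, 136.0], [244.0, 136.0], [264.0, 283.0], [293.0, 283.0]]
expected slate [[356.2, 162.1], [401.8, 164.7], [401.1, 196.9], [355.0, 194.3]] [378.53685677 179.48400185]
[  26   33   46   34 1373] [[355.29572296 193.26848602]
 [357.23735809 162.20233154]
 [402.06226349 165.00389099]
 [400.12062836 196.07004547]] [378.68317553 179.002185  ]
[  0  77  15  23 312] [[330. 207.]
 [344. 207.]
 [344. 229.]
 [330. 229.]] [336.55769231 218.44230769]
```

The slate is within about 2 mm of the expected pose on the tall stand. The trowel lies flat on the board where the model predicts. Handing in.

```bash
python3 -c "from rig import hand_in;print(hand_in())"
```

```text
the job is handed in; nothing more can be done
None
```

I handed the job in at about 22 s of the 72 s allowed. The last pictures put the slate within about 2 mm of centred and square on the tall stand, and the trowel lying flat and released on the board, clear of both stands. The hand-in returned no score.

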